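# Pivot a standing marker flat, lay it in its airtight case and snap the lid shut

### The job

Put the black marker away: lift it out of its stand, keep it pinched and press its lower end down in the open case (or on the desk) so that it pivots between the fingers until it lies flat, and lay it fully into the empty groove of the case without letting it drop or topple. Then swing the lid over and press its front edge down against the rubber seal until the catch snaps and holds it shut. Leave the other things on the desk where they are.

Things in the scene. Friction and masses are not known exactly. Their poses are not given: they have to be found in the camera images.
- marker: The same marker pen as a body; its origin is 6 mm off the axis at mid length, on one flat side. Use marker_mid instead.
- marker_mid (a point): Middle of the axis of the black marker pen: 134 mm long, 11 mm thick, about 20 g, standing in the stand, leaning a few degrees at most. y runs along the pen (+y end is up at the start); x and z point out of its four flat sides, about 11 mm apart (it is solid as a square bar). The lower end is 67 mm below this point.
- pen_stand: Small turned aluminium pen stand on the cutting mat, fixed: foot 66 mm across, column 39 mm across, 40 mm high, with an 18 mm hole in which the marker stands 33 mm deep. Origin: centre of the underside; the mat lies 2 mm above the desk.
- case: Grey hard case, fixed on the desk, lid open: base 116 mm deep (x; front with the catch at -x, hinge at +x), 204 mm long (y), rim 52 mm above the desk, 5 mm walls. An orange rubber seal runs just inside the rim, 8.5 mm proud of it at the front. Blue-grey foam inside, top 43 mm above the desk, with two grooves along y; a ball pen fills the rear one. Origin: middle of the underside, on 6 mm feet.
- groove (a point): Middle of the floor of the empty front groove, 17 mm in front of the case's middle, 32 mm above the desk. x points to the hinge, y along the groove, z up. The groove is 17 mm wide, 11 mm deep, 151 mm long (solid foam ends at y = -75.5 and +75.5). Only its ends carry the pen: from y = -45 to +45 there is a finger well, free from x = -32 to +37 mm, its floor 20 mm below the groove's.
- case_lid (a joint): Lid angle about the hinge on the far rim, rad: 0 shut; starts open, leaning back, at 2.1 to 2.45. The hinge is stiff: the lid stays where it is left. From about 0.09 down the snap catch and the rubber seal resist; 8 to 14 N of push on the pressing pad carries it past the catch, which then holds it at about 0.007. Not caught, it stays at 0.025 to 0.09.
- lid_hinge (a point): Middle of the lid's hinge line at the far rim of the case, 52 mm above the desk, 77 mm behind the groove; its axes turn with the lid. The lid is 204 mm wide; its front edge is 118 mm from the hinge line, and its outer face lies 14 mm outside the plane through the hinge line (14 mm above the hinge when shut).
- lid_press (a point): Middle of the black pressing pad (50 x 18 mm) on the lid's outer face, 102 mm from the hinge, just behind the front catch. It moves with the lid: on the lid's back at the start, facing up 66 mm above the desk when shut. The black spring hook of the catch stands on the case's front, 19 mm in front of the pad, and rises 6 mm above the shut lid.
- side_cutter: Red-handled side cutter, 129 mm long, lying on the desk, a bystander. Origin at its middle.
- spatula: Blue plastic spatula, 73 mm long, lying on the mat, a bystander. Origin at its middle.
- paint_pot_5: Ochre paint pot with black lid, 30 mm across, 49 mm high, standing on the mat, a bystander. Origin under its middle.
- brush_2: Yellow-handled paint brush, 169 mm long, lying on the desk, a bystander. Origin at its middle.

How it is judged:
By the outcome, as a careful person would: the job done as asked, in the order asked, and still so for the second after the job is handed in, with the robot touching nothing.
It also fails if it takes over 54 s, if anything falls off the work surface, if the arm or the gripper's body presses on something with over 40 N, if the wrist force passes 120 N, or if a joint passes its speed limit or range.

### The arm

A 7-joint arm with a two-finger parallel gripper is mounted at the origin on a cart in front of the work surface, level with it; the furniture and walls round the work are solid. World frame = base frame: x ahead of the robot, y to its left, z up, the work surface at z = 0. Lengths are in m, angles in rad, forces in N, time in s.
With the tool pointing down it reaches from about 0.375 to 0.925 m from the base axis. Payload 3.1 kg.
Tool frame: the origin (TCP) lies between the finger pads; the fingertips stand 19 mm ahead of it and the grasp point (between the pads) is the TCP; z points along the fingers, y is the line along which they close (so a half turn about z gives the same grasp; the last joint's range is limited). The gripper opens to 85 mm and grips with 20 to 120 N. Pads are 22 mm wide; open, the fingers measure 114 mm over their backs; the gripper's body (76 mm by 85 mm) begins 54 mm behind the grasp point. The pads swing forward as they close: fully open they stand 13 mm farther back than shut.
Start: joints at [-1.231, 0.383, 0.044, 1.598, -0.018, 1.161, -0.05], TCP at [0.276, 0.589, 0.25] pointing down, gripper open.
Joint ranges: [-2.61, 2.61], [-0.41, 2.15], [-1.48, 1.57], [0, 2.5], [-1.57, 4.71], [0.05, 1.97], [-2.85, 2.85]. Speed limits (rad/s): [2.79, 2.79, 3.14, 3.14, 3.14, 3.14, 3.14].

### API

Orientations are given as a unit quaternion [w, x, y, z].
In Python, from station import env gives the robot as it stands.
- The arm moves only by the shell command python3 shift.py 'ROWS' [FORCE]. ROWS is a JSON list of rows, 1 to 20 of them, each of 7 numbers: a rotation vector rx, ry, rz in rad, then dx, dy, dz in m, then the finger opening in m; each row is the pose to reach, as a shift and turn from the pose commanded when the command began, along the tool's axes at that moment; what a row does not reach only later rows make up. A row lasts 1/8 s, in which the tool goes at most 0.0625 m and 0.188 rad, less where a joint would pass 70% of its speed; a pose out of reach is approached as far as the arm can. The fingers move at their own pace and stop on an object; FORCE is the grip in N (left out, the last holds). Time passes only in rows, so rows that do not move let the fingers close. It prints the time, the measured TCP pose, the force, the opening and the grip force at its end.
- env.read_state(): the state, without advancing time (a new reading comes with each control period).
- env.capture(name): name is "scene" or "top" or "wrist"; returns the picture (384x512x3 uint8, blue, green, red); there is no depth.
- env.camera_info(name): a dict with "camera_matrix" (3x3 intrinsics, pixels), "k1" (the pictures are not rectified: a ray, as slopes to the right and down, at radius r is drawn at 1 + k1 r^2 times it, then the intrinsics apply), "R" (3x3) and "t" (3): a world point X has camera coordinates R X + t. Camera axes: x right, y down, z forward; pixel columns grow to the right and rows downward; lengths in m; the calibration is good to about 2 mm. A picture is of the moment at which its call begins: read the wrist's pose just before it. camera_info takes no time and is no camera call; for the wrist camera it gives the pose at the moment of the call.
- env.finish_job(): hands the job in; it is judged then, once.
The state is a dict: "clock": time; "joint_positions": joint angles; "qvel": joint speeds; "joint_torque": joint torques, N m; "tcp_pos": TCP position; "eef_rot": TCP orientation; "contact_force": force on the tool from outside, world axes, zero at the start; "moment": the same for the moment, N m; "finger_gap": finger opening in m; "grasp_force": force on a finger pad.
Only numpy, scipy, OpenCV 4.12 (cv2) and the standard library are available. Lean on these libraries where they do the work, as an engineer would, in place of code of your own. Each camera call takes 0.05 s, during which the arm holds its last target. There are 200 camera calls.

## Working session

There is one attempt and no reset: what is moved stays moved. The work goes in short steps, Python scripts to look and compute and a shell command to move; the robot and the scene stay as the last step left them, time stands still between calls to the robot, and variables do not carry over. Pictures are saved under pics/ and viewed, at most 10 in all, crops included, and the job is handed in when it is done.

```bash
ls; mkdir -p pics
python3 - <<'E'
from station import env
import cv2,numpy as np
s=env.read_state(); print({k:np.round(v,4).tolist() for k,v in s.items()})
for n in("scene","top","wrist"):
    c=env.camera_info(n); print(n,c)
    im=env.capture(n); cv2.imwrite(f"pics/{n}0.png",im)
a=cv2.imread("pics/scene0.png");b=cv2.imread("pics/top0.png")
E
```

```text
pics
shift.py
station.py
{'clock': 0.0, 'joint_positions': [-1.2308, 0.3839, 0.0439, 1.5996, -0.0179, 1.1612, -0.0499], 'qvel': [0.0015, 0.0001, 0.0002, 0.0009, 0.0004, -0.0003, -0.0006], 'joint_torque': [0.0004, -43.3465, 1.0247, -24.9506, 0.0105, 0.0113, -0.0], 'tcp_pos': [0.2752, 0.5879, 0.2489], 'eef_rot': [-0.0002, 0.2171, 0.9761, -0.0013], 'contact_force': [-0.2808, 0.2602, 1.1326], 'moment': [-0.016, -0.0135, -0.0061], 'grasp_force': 0.0, 'finger_gap': 0.0854}
scene {'camera_matrix': array([[377.96088409,   0.        , 255.77867601],
       [  0.        , 377.96088409, 187.85333472],
       [  0.        ,   0.        ,   1.        ]]), 'k1': 0.03566366317417437, 'R': array([[-0.53512541, -0.84475754, -0.00504983],
       [-0.43662893,  0.28169718, -0.85440147],
       [ 0.72318461, -0.45500703, -0.5195889 ]]), 't': array([0.43825977, 0.29544841, 0.600067  ])}
top {'camera_matrix': array([[479.47929354,   0.        , 257.56011492],
       [  0.        , 479.47929354, 192.15339317],
       [  0.        ,   0.        ,   1.        ]]), 'k1': -0.12028101709007746, 'R': array([[-1.26053247e-03, -9.99995090e-01,  2.86906253e-03],
       [-9.83060188e-01,  7.13336323e-04, -1.83281635e-01],
       [ 1.83278688e-01, -3.05149360e-03, -9.83056260e-01]]), 't': array([0.12910868, 0.62671874, 1.38528455])}
wrist {'camera_matrix': array([[272.6122884 ,   0.        , 256.4573688 ],
       [  0.        , 272.6122884 , 190.19447242],
       [  0.        ,   0.        ,   1.        ]]), 'k1': -0.033079695517957475, 'R': array([[ 0.42442459,  0.90545952, -0.00261198],
       [ 0.86950657, -0.40676379,  0.28018128],
       [ 0.25263035, -0.12118696, -0.95994355]]), 't': array([-0.64895125, -0.03609118,  0.37929453])}
```

View pics/scene0.png

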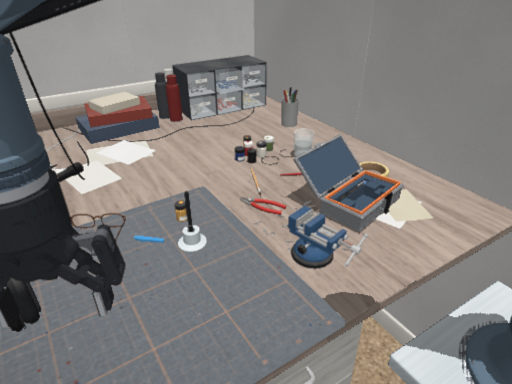

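View pics/top0.png

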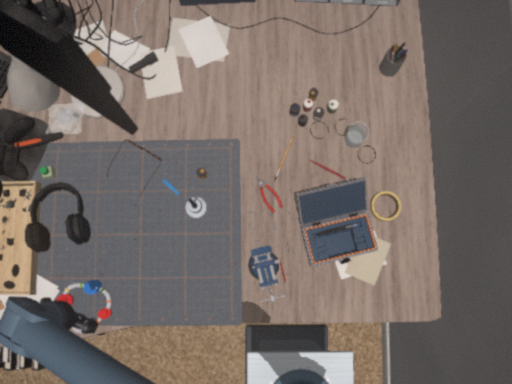

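The scene view shows the stand at about (191,240) with the marker's top at (189,195). In the top view the stand is at (196,207) and the open case is centred near (340,240), with its hinge side up and the lid leaning back. There is a vise near (265,265). Next I'll zoom in and measure.

```bash
cat > h.py <<'E'
from station import env
import cv2,numpy as np
from scipy.spatial.transform import Rotation as Ro
def ray(c,px):
    K=c["camera_matrix"];d=(np.array(px,float)-K[:2,2])/np.array([K[0,0],K[1,1]]);u=d.copy()
    for _ in range(20): u=d/(1+c["k1"]*(u@u))
    o=-c["R"].T@c["t"]; v=c["R"].T@np.array([u[0],u[1],1]); return o,v/np.linalg.norm(v)
def plane(c,px,z):
    o,v=ray(c,px); return o+v*(z-o[2])/v[2]
def proj(c,X):
    q=c["R"]@np.array(X)+c["t"];u=q[:2]/q[2];u=u*(1+c["k1"]*(u@u));K=c["camera_matrix"]
    return np.array([K[0,0]*u[0]+K[0,2],K[1,1]*u[1]+K[1,2]])
def two(c1,p1,c2,p2):
    o1,v1=ray(c1,p1);o2,v2=ray(c2,p2)
    s=np.linalg.lstsq(np.c_[v1,-v2],o2-o1,rcond=None)[0];a=o1+s[0]*v1;b=o2+s[1]*v2
    return (a+b)/2,np.linalg.norm(a-b)
def R_tcp():
    q=env.read_state()["eef_rot"];return Ro.from_quat([q[1],q[2],q[3],q[0]])
E
python3 - <<'E'
from h import *
s=cv2.imread("pics/scene0.png");t=cv2.imread("pics/top0.png")
z=lambda im,x,y,w,h,k:cv2.resize(im[y:y+h,x:x+w],(w*k,h*k),interpolation=cv2.INTER_CUBIC)
a=np.hstack([z(t,170,180,50,37,8),z(t,290,170,100,74,4)])   # 400x296 each
b=np.hstack([z(s,160,185,50,75,4)[:296],z(s,290,135,120,74,4)[:296]]) 
b=cv2.copyMakeBorder(b,0,0,0,max(0,800-b.shape[1]),cv2.BORDER_CONSTANT)
cv2.imwrite("pics/z1.png",np.vstack([a,b[:,:800]]))
c=env.camera_info("top")
b,g,r=[t[...,i].astype(int) for i in range(3)]
m=((r-b>50)&(r-g>30)).astype(np.uint8);m[:215]=0;m[:,:300]=0;m[270:]=0;m[:,378:]=0
p=cv2.findNonZero(m);print(len(p));R=cv2.minAreaRect(p);print(R)
for q in cv2.boxPoints(R):print(q,plane(c,q,.058).round(4))
cs=env.camera_info("scene")
m=(t.min(2)>140).astype(np.uint8);n,l,st,ce=cv2.connectedComponentsWithStats(m[190:225,180:215]);print(st[1:],ce[1:]+[180,190])
E
```

```text
344
((339.8693542480469, 238.39053344726562), (36.4295654296875, 65.5658950805664), 76.21839904785156)
[303.69107 228.50974] [ 0.5167 -0.0085  0.058 ]
[367.36935 212.89053] [ 0.5631 -0.2016  0.058 ]
[376.04764 248.27133] [ 0.4568 -0.2236  0.058 ]
[312.36935 263.89053] [ 0.4121 -0.0324  0.058 ]
[[ 12   7   3   3   5]
 [  5   7  21  21 264]] [[193.         198.        ]
 [195.89393939 208.47348485]]
```

View pics/z1.png

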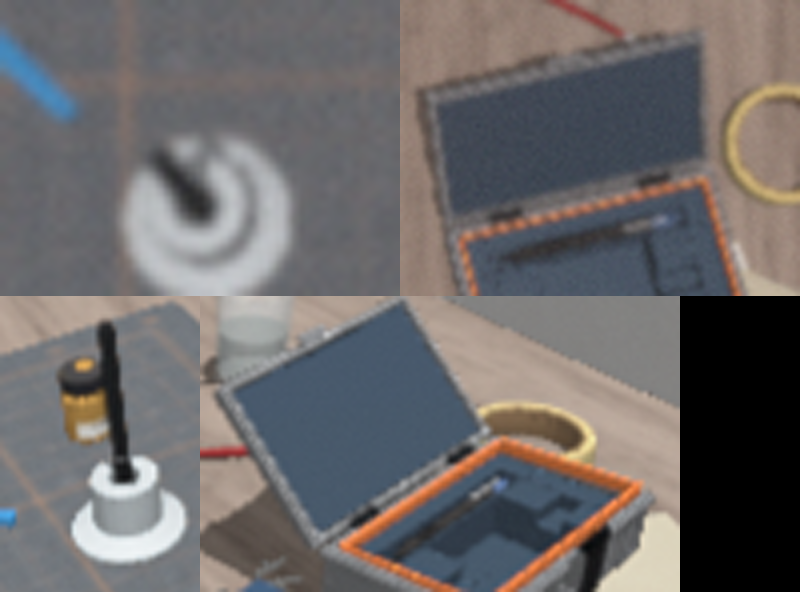

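The zoomed crops show the marker leaning slightly, with its top at top-view (190,199) and scene (186.5,192). It enters the stand at top-view (195.4,206.5) and scene (190.5,230.5). The seal rectangle is clean, so I'll triangulate from these points.

Run:
```python
from h import *
c=env.camera_info("top");s=env.camera_info("scene");w=env.camera_info("wrist")
P=lambda n,x:print(n,np.round(x,4))
for n,a,b in(("tip",(190,199),(186.5,192)),("rim",(195.4,206.5),(190.5,230.5))):
    X,e=two(c,a,s,b);P(n,[*X,e])
P("foot top",plane(c,(195.6,207.6),.005));P("foot scene",plane(s,(192.3,241),.004))
o=-w["R"].T@w["t"];T=R_tcp();P("R",T.as_matrix());P("cam in tool",T.inv().apply(o-env.read_state()["tcp_pos"]));P("camdir tool",T.inv().apply(w["R"][2]));P("camx tool",T.inv().apply(w["R"][0]))
P("jar",plane(c,(357,133),.05));P("jar base",plane(s,(302,157),.0))
# lid edge far corners (top view) / scene
for n,a,b in(("lidL",(290+25/4,170+92/4),(290+22/4,135+97/4)),("lidR",(290+303/4,170+35/4),(290+203/4,135+5/4)),("hL",(290+47/4,170+222/4),(290+120/4,135+247/4)),("hR",(290+308/4,170+170/4),(290+292/4,135+135/4))):
    X,e=two(c,a,s,b);P(n,[*X,e])
X0=np.array([.4872,-.1165,.032]);
P("vise",plane(c,(265,262),.08))
```

```text
tip [0.5918 0.3197 0.1385 0.0016]
rim [0.5875 0.3195 0.0372 0.0043]
foot top [0.588 0.321 0.005]
foot scene [0.5915 0.3189 0.004 ]
R [[-9.057e-01  4.239e-01 -8.000e-04]
 [ 4.239e-01  9.057e-01 -1.900e-03]
 [-1.000e-04 -2.100e-03 -1.000e+00]]
cam in tool [ 0.0713  0.0005 -0.1235]
camdir tool [-2.8e-01 -4.0e-04  9.6e-01]
camx tool [-6.e-04  1.e+00  2.e-04]
jar [ 0.8159 -0.1822  0.05  ]
jar base [ 0.8014 -0.1707  0.    ]
lidL [0.6095 0.0153 0.1255 0.0065]
lidR [ 6.535e-01 -1.856e-01  1.248e-01  5.000e-04]
hL [ 0.5256 -0.0048  0.0495  0.0031]
hR [ 0.5659 -0.2007  0.0536  0.0025]
vise [0.4172 0.1073 0.08  ]
```

```bash
python3 shift.py '[[0,0,0,-0.057,-0.0156,0,0.085],[0,0,0,-0.114,-0.0312,0,0.085],[0,0,0,-0.171,-0.0468,0,0.085],[0,0,0,-0.228,-0.0624,0,0.085],[0,0,0,-0.285,-0.078,0,0.085],[0,0,0,-0.342,-0.0936,0,0.085],[0,0,0,-0.399,-0.109,0,0.085],[0,0,0,-0.399,-0.109,0,0.085],[0,0,0,-0.399,-0.109,0,0.085]]' 20
python3 - <<'E'
from h import *
s=env.read_state();print(s["tcp_pos"],s["joint_positions"].round(3) if hasattr(s["joint_positions"],"round") else s["joint_positions"])
c=env.camera_info("wrist");im=env.capture("wrist");cv2.imwrite("pics/w1.png",im)
for X in((.592,.320,.143),(.5888,.3197,.042),(.588,.3197,.0)):print(proj(c,X))
p=proj(c,(.591,.32,.12)).astype(int);cr=im[max(0,p[1]-60):p[1]+60,p[0]-80:p[0]+80];print(p)
cv2.imwrite("pics/w1c.png",cv2.resize(cr,None,fx=5,fy=5,interpolation=cv2.INTER_CUBIC)[:600,:800])
E
```

```text
clock: 1.27
tcp_pos: [0.5904, 0.3208, 0.2496]
eef_rot: [-0.001, 0.218, 0.976, -0.0]
contact_force: [-1.3, 1.5, 0.1]
finger_gap: 0.0849
grasp_force: 0.0
[0.59037958 0.32077391 0.24963808] [-0.717  0.429  0.21   1.546 -0.095  1.177  0.644]
[256.05808036 196.80320235]
[254.91266662 170.05207391]
[254.85324029 163.24954137]
[255 188]
```

View pics/w1c.png

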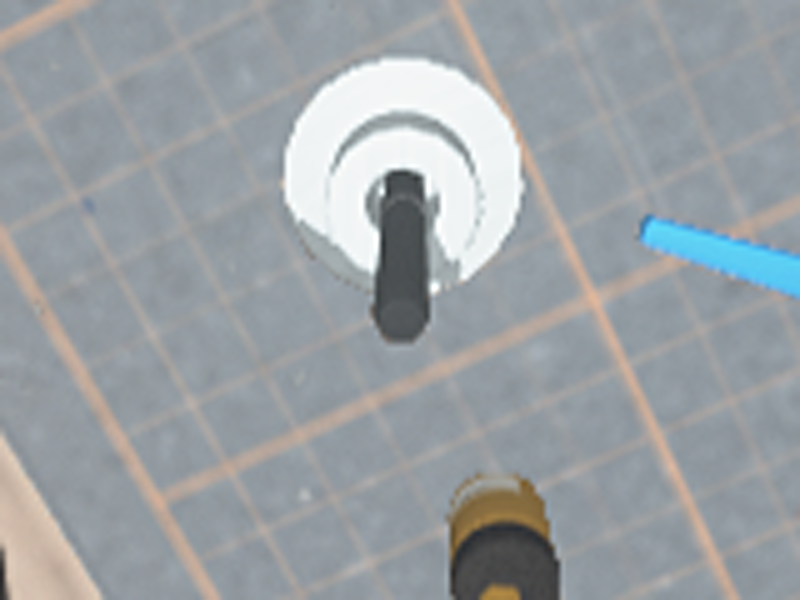

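The crop shows the pen upright in the stand. Its top is at about wrist pixel (255,192) and the foot centre at about (256,163), matching the estimate. Next I'll descend and grip.

Run:
```python
from h import *
c=env.camera_info("wrist")
a=plane(c,(175+401/5,128+322/5),.143);b=plane(c,(175+404/5,128+176/5),.004)
T=R_tcp();p=env.read_state()["tcp_pos"]
x=b+(a-b)*(.101-.004)/.139
print(a,b,x,T.inv().apply(x-p))
```

```text
[0.58701699 0.32266051 0.143     ] [0.58680129 0.32294621 0.004     ] [0.58695181 0.32274683 0.101     ] [ 0.0021119  -0.00064033  0.14868188]
```

```bash
python3 shift.py '[[0,0,0,0.001,0,0.05,0.085],[0,0,0,0.002,-0.0006,0.10,0.06],[0,0,0,0.002,-0.0006,0.1485,0.04],[0,0,0,0.002,-0.0006,0.1485,0.02],[0,0,0,0.002,-0.0006,0.1485,0.0],[0,0,0,0.002,-0.0006,0.1485,0.0],[0,0,0,0.002,-0.0006,0.1485,0.0],[0,0,0,0.002,-0.0006,0.1485,0.0],[0,0,0,0.002,-0.0006,0.1485,0.0]]' 30
```

```text
clock: 2.45
tcp_pos: [0.5892, 0.3213, 0.1028]
eef_rot: [0.0, 0.217, 0.976, 0.0]
contact_force: [-3.0, -1.5, 2.3]
finger_gap: 0.0128
grasp_force: 29.3
```

```bash
python3 shift.py '[[0,0,0,0,0,0,0],[0,0,0,0,0,-0.03,0],[0,0,0,0,0,-0.08,0],[0,0,0,0,0,-0.13,0],[0,0,0,0,0,-0.13,0]]' 30
python3 - <<'E'
from h import *
im=env.capture("wrist");cv2.imwrite("pics/w2.png",im)
T=R_tcp()
# target: tool y along case x (13.1deg) , over case
th=np.radians(13.1)
for sgn in(1,-1):
    y=sgn*np.array([np.cos(th),np.sin(th),0]);z=np.array([0,0,-1.]);x=np.cross(y,z)
    G=Ro.from_matrix(np.c_[x,y,z]);print(sgn,"tool x",x.round(3),"rotvec in tool",(T.inv()*G).as_rotvec().round(3))
s=env.read_state();print(s["finger_gap"],s["tcp_pos"],np.round(s["joint_positions"],3))
E
```

```text
clock: 3.08
tcp_pos: [0.5935, 0.3237, 0.2389]
eef_rot: [0.006, 0.217, 0.976, 0.006]
contact_force: [0.4, -0.1, -0.0]
finger_gap: 0.0127
grasp_force: 29.4
1 tool x [-0.227  0.974  0.   ] rotvec in tool [0.01  0.001 0.904]
-1 tool x [ 0.227 -0.974  0.   ] rotvec in tool [-1.000e-03  1.200e-02 -2.237e+00]
0.012290346199383701 [0.59144381 0.32270284 0.23541402] [-0.719  0.438  0.21   1.564 -0.098  1.14   0.645]
```

View pics/w2.png

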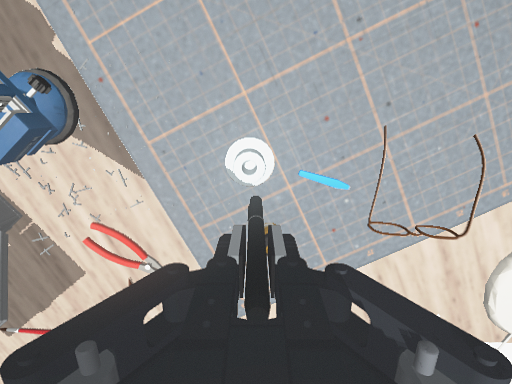

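The pen is gripped and hanging straight, with its lower end at (255,198) and the stand empty. Next I'll carry it over the case while turning the tool.

```bash
python3 shift.py '[[0,0,0.1,-0.008,-0.05,-0.01,0],[0,0,0.2,-0.017,-0.1,-0.02,0],[0,0,0.3,-0.026,-0.15,-0.025,0],[0,0,0.4,-0.034,-0.2,-0.025,0],[0,0,0.5,-0.043,-0.25,-0.025,0],[0,0,0.6,-0.052,-0.3,-0.025,0],[0,0,0.7,-0.061,-0.35,-0.025,0],[0,0,0.8,-0.07,-0.4,-0.025,0],[0,0,0.904,-0.078,-0.452,-0.025,0],[0,0,0.904,-0.078,-0.452,-0.025,0],[0,0,0.904,-0.078,-0.452,-0.025,0],[0,0,0.904,-0.078,-0.452,-0.025,0]]'
python3 - <<'E'
from h import *
s=env.read_state();print(s["tcp_pos"],s["eef_rot"],np.round(s["joint_positions"],3))
c=env.camera_info("wrist");im=env.capture("wrist");cv2.imwrite("pics/w3.png",im)
np.save("w3.npy",c,allow_pickle=True)
cv2.imwrite("pics/w3z.png",cv2.resize(im,(800,600),interpolation=cv2.INTER_CUBIC))
E
```

```text
clock: 4.62
tcp_pos: [0.468, -0.1196, 0.2561]
eef_rot: [-0.0, 0.62, 0.784, -0.0]
contact_force: [-0.2, -0.3, 0.6]
finger_gap: 0.0125
grasp_force: 29.4
[ 0.46801446 -0.11957075  0.25609406] [-3.21815917e-04  6.20357977e-01  7.84318691e-01 -2.58684347e-04] [-0.387  0.049  0.573  2.004 -0.029  1.098  0.432]
```

View pics/w3z.png

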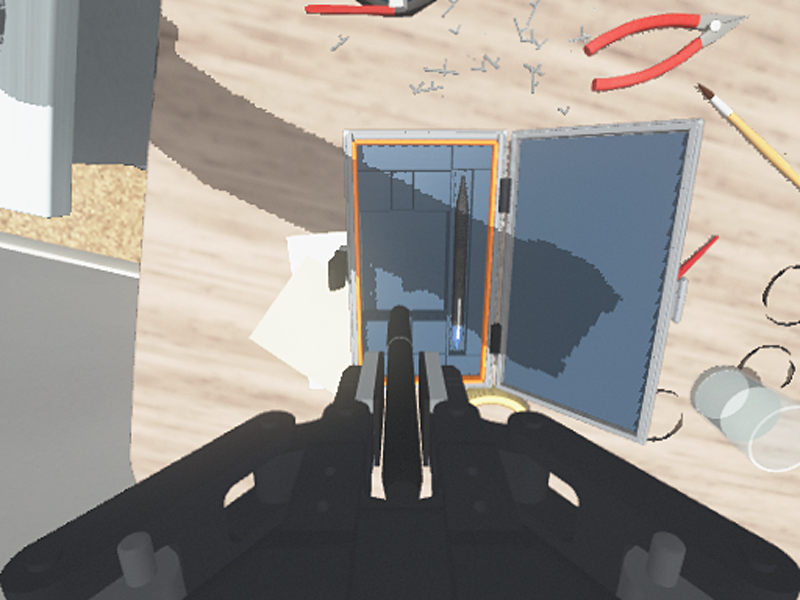

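The view shows the case. The empty groove runs up the image at x≈391–414 (800 px scale), with its +y end at row 170. The well spans rows 211 to 313, and the rim's far corners are at (346,131) and (506,131). I'll convert these to positions.

Run:
```python
from h import *
c=np.load("w3.npy",allow_pickle=True).item()
im=cv2.imread("pics/w3.png")
k=lambda u,v:(u*.64,v*.64)
W={}
for n,u,v,z in(("gL",391,170,.043),("gR",414,170,.043),("gLw",391,210,.043),("gRw",413.5,210,.043),("wfl",361,210,.043),("wbr",447,210,.043),("wnl",361,312,.043),("wnr",447,316,.043),("rimL",346,131,.052),("rimR",506,131,.052)):
    W[n]=plane(c,k(u,v),z)
b,g,r=[im[...,i].astype(int) for i in range(3)]
m=((r-b>80)&(r-g>60)).astype(np.uint8);m[:85]=0;m[240:]=0;m[:,:220]=0;m[:,330:]=0
def edge(rows,side):
    pts=[]
    for y in rows:
        x=np.where(m[y,225:325])[0]+225
        if len(x): pts.append(((x[x<260] if side<0 else x[x>290]).mean(),y))
    return np.array(pts)
for sd,z in((-1,.0605),(1,.053)):
    e=edge(range(100,220) if sd>0 else range(100,215),sd);P=np.array([plane(c,q,z) for q in e])
    vx,vy,x0,y0=cv2.fitLine(P[:,:2].astype(np.float32),cv2.DIST_HUBER,0,.01,.01).ravel()
    print("seal",sd,np.degrees(np.arctan2(-vx,vy))%180,(x0,y0));W["seal%d"%sd]=np.array([x0,y0,0])
x=np.where(m[88:100,235:315].sum(1)>30)[0]+88;print("far seal rows",x)
th=np.radians(13.1);ex=np.array([np.cos(th),np.sin(th)]);ey=np.array([-ex[1],ex[0]])
C=np.array([.4872,-.1165]);T=R_tcp()
for n,X in W.items():print(n,X.round(4),"case xy",((X[:2]-C)@ex).round(4),((X[:2]-C)@ey).round(4))
e=T.as_matrix();print("tool y yaw",np.degrees(np.arctan2(e[1,1],e[0,1])))
```

```text
seal -1 0.0 (np.float32(0.0), np.float32(0.0))
seal 1 13.440903 (np.float32(0.5285096), np.float32(-0.07807896))
far seal rows [89 91 92]
gL [ 0.4438 -0.0493  0.043 ] case xy -0.027 0.0753
gR [ 0.4608 -0.0453  0.043 ] case xy -0.0096 0.0754
gLw [ 0.4505 -0.0785  0.043 ] case xy -0.0271 0.0453
gRw [ 0.4676 -0.0745  0.043 ] case xy -0.0096 0.0454
wfl [ 0.4278 -0.0838  0.043 ] case xy -0.0505 0.0453
wbr [ 0.4929 -0.0685  0.043 ] case xy 0.0165 0.0455
wnl [ 0.4449 -0.1656  0.043 ] case xy -0.0523 -0.0382
wnr [ 0.5154 -0.1526  0.043 ] case xy 0.0193 -0.0415
rimL [ 0.4062 -0.0302  0.052 ] case xy -0.0593 0.1024
rimR [ 0.5189 -0.0035  0.052 ] case xy 0.0565 0.1029
seal-1 [0. 0. 0.] case xy -0.4481 0.2239
seal1 [ 0.5285 -0.0781  0.    ] case xy 0.0489 0.0281
tool y yaw 13.317396154407835<stdin>:14: RuntimeWarning: Mean of empty slice.
  ret = ret.dtype.type(ret / rcount)
```

The case fit agrees with the given sizes to about 1 mm. The groove middle is at (0.4694,-0.1206) and the yaw is 13.2°. I'll tilt the tool and bring the lower end just above the +y end of the groove.

```bash
python3 shift.py '[[0,0.1,0,0.005,0.0011,0.03,0],[0,0.22,0,0.01,0.0011,0.06,0],[0,0.36,0,0.016,0.0011,0.095,0],[0,0.52,0,0.022,0.0011,0.129,0],[0,0.52,0,0.022,0.0011,0.129,0],[0,0.52,0,0.022,0.0011,0.129,0]]' 20
cat > st.py <<'E'
from h import *
s=env.read_state();G=np.array([.4694,-.1206,.0]);th=np.radians(13.2)
Rz=Ro.from_euler("z",th).as_matrix();T=R_tcp()
g=Rz.T@(s["tcp_pos"]-G);z=T.as_matrix()[:,2];zz=Rz.T@z
print("groove xyz mm",(g*1e3).round(1),"tilt to +y deg",np.degrees(np.arctan2(zz[1],-zz[2])).round(1),"to x",np.degrees(np.arctan2(zz[0],-zz[2])).round(1),"F case",(Rz.T@s["contact_force"]).round(1),"gap",round(s["finger_gap"],4),"t",s["clock"])
E
python3 - <<'E'
import st
from h import *
im=env.capture("wrist");cv2.imwrite("pics/w4.png",im);cv2.imwrite("pics/w4z.png",cv2.resize(im[60:330,140:380],(720,810))[:600])
E
```

```text
clock: 5.42
tcp_pos: [0.4642, -0.0989, 0.1287]
eef_rot: [-0.201, 0.6, 0.758, 0.159]
contact_force: [0.2, 0.2, 0.5]
finger_gap: 0.0129
grasp_force: 27.2
groove xyz mm [-1.000e-01  2.230e+01  1.287e+02] tilt to +y deg 29.7 to x -0.0 F case [0.2 0.1 0.5] gap 0.0129 t 5.425
```

View pics/w4z.png

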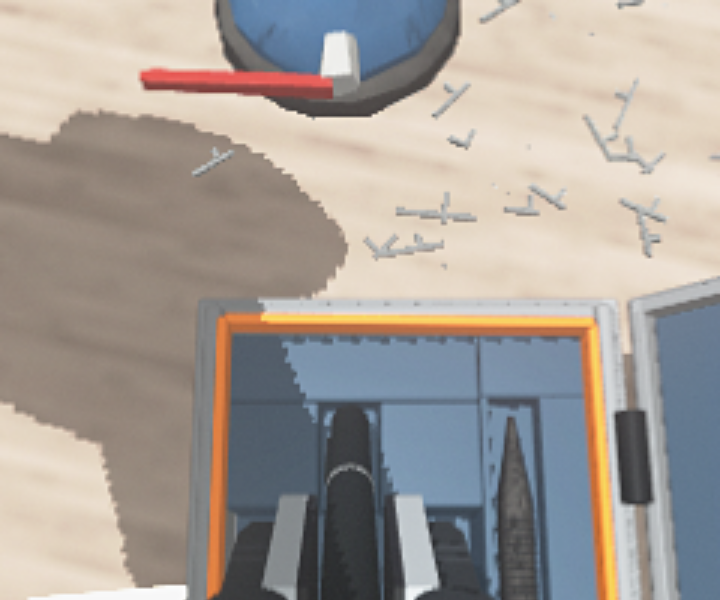

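The lower end sits centred over the groove end, with the pen at x≈350 and the groove at 320–380 in the crop. Now I'll lower it until it touches.

```bash
python3 shift.py '[[0,0,0,-0.003,0,0.006,0],[0,0,0,-0.0055,0,0.011,0],[0,0,0,-0.0066,0,0.0138,0],[0,0,0,-0.0066,0,0.0138,0]]' ;python3 st.py
```

```text
clock: 5.98
tcp_pos: [0.4648, -0.0992, 0.1149]
eef_rot: [-0.2, 0.601, 0.757, 0.161]
contact_force: [-0.1, -2.1, 8.3]
finger_gap: 0.0124
grasp_force: 27.9
groove xyz mm [  0.4  21.9 114.9] tilt to +y deg 29.8 to x 0.3 F case [-0.6 -2.1  8.3] gap 0.0124 t 5.975
```

```bash
python3 shift.py '[[0,0,0,-0.006,0,0,0],[0,0,0,-0.0114,0,0,0],[0,0,0,-0.018,0,0.001,0],[0,0,0,-0.0243,0,0.0018,0],[0,0,0,-0.030,0,0.0033,0],[0,0,0,-0.0353,0,0.0048,0],[0,0,0,-0.041,0,0.0073,0],[0,0,0,-0.0472,0,0.0098,0],[0,0,0,-0.0472,0,0.0098,0]]' ;python3 st.py
```

```text
clock: 7.1
tcp_pos: [0.471, -0.134, 0.0797]
eef_rot: [-0.202, 0.601, 0.757, 0.159]
contact_force: [1.0, 0.0, 2.4]
finger_gap: 0.0099
grasp_force: 20.4
groove xyz mm [ -1.5 -13.4  79.7] tilt to +y deg 29.8 to x -0.1 F case [ 1.  -0.2  2.4] gap 0.0099 t 7.1
```

```bash
python3 shift.py '[[0,-0.06,0,-0.0071,0.0005,0.0039,0],[0,-0.12,0,-0.0142,0.001,0.0077,0],[0,-0.18,0,-0.020,0.001,0.0135,0],[0,-0.24,0,-0.0261,0.001,0.0189,0],[0,-0.30,0,-0.029,0.001,0.022,0],[0,-0.35,0,-0.032,0.001,0.0251,0],[0,-0.35,0,-0.032,0.001,0.0251,0]]' ;python3 - <<'E'
import st
from h import *
im=env.capture("wrist");cv2.imwrite("pics/w5.png",im);cv2.imwrite("pics/w5z.png",cv2.resize(im[90:290,160:360],(600,600)))
E
```

```text
clock: 7.98
tcp_pos: [0.4744, -0.1473, 0.0421]
eef_rot: [-0.068, 0.618, 0.781, 0.052]
contact_force: [-0.2, 0.0, -0.0]
finger_gap: 0.01
grasp_force: 19.4
groove xyz mm [ -1.2 -27.2  42.1] tilt to +y deg 9.8 to x -0.2 F case [-0.2  0.1 -0. ] gap 0.01 t 7.975
```

View pics/w5z.png

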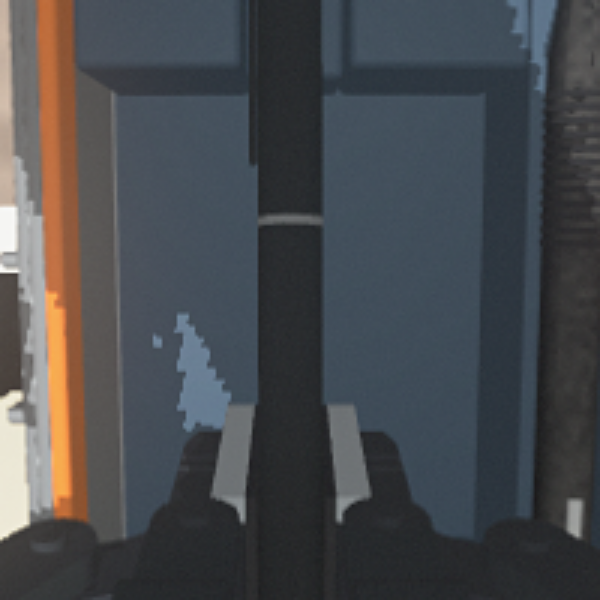

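The crop shows the pen running along the groove across the well, at x≈258–322 in the crop, with the fingers inside the well. The lower end lies above the crop, so I'll measure it.

Run:
```python
from h import *
im=cv2.imread("pics/w5.png");c=env.camera_info("wrist")
print("profile",[(v,im[v,256].tolist()) for v in range(20,110,5)])
G=np.array([.4694,-.1206,0]);Rz=Ro.from_euler("z",np.radians(13.2)).as_matrix()
for y in(.0755,.066,.06,.045):
    print(y,[proj(c,G+Rz@np.array([0,y,z])).round(1).tolist() for z in(.032,.0375,.043,.055)])
```

```text
profile [(20, [87, 74, 61]), (25, [85, 73, 61]), (30, [85, 72, 61]), (35, [86, 73, 62]), (40, [86, 72, 60]), (45, [78, 67, 55]), (50, [64, 56, 47]), (55, [62, 53, 46]), (60, [89, 76, 63]), (65, [89, 76, 64]), (70, [47, 45, 43]), (75, [45, 44, 40]), (80, [49, 44, 44]), (85, [46, 41, 40]), (90, [48, 43, 41]), (95, [45, 43, 41]), (100, [44, 41, 41]), (105, [46, 44, 40])]
0.0755 [[258.1, 53.3], [258.1, 49.0], [258.1, 44.3], [258.2, 32.5]]
0.066 [[258.1, 72.6], [258.1, 69.0], [258.1, 65.2], [258.2, 55.6]]
0.06 [[258.1, 84.6], [258.1, 81.6], [258.1, 78.3], [258.2, 70.1]]
0.045 [[258.1, 114.5], [258.1, 112.7], [258.1, 110.7], [258.2, 105.8]]
```

Run:
```python
from h import *
im=cv2.imread("pics/w5.png")[10:130,190:330];cv2.imwrite("pics/w5y.png",cv2.resize(im,(700,600),interpolation=cv2.INTER_CUBIC))
```

```text
(no output)
```

View pics/w5y.png

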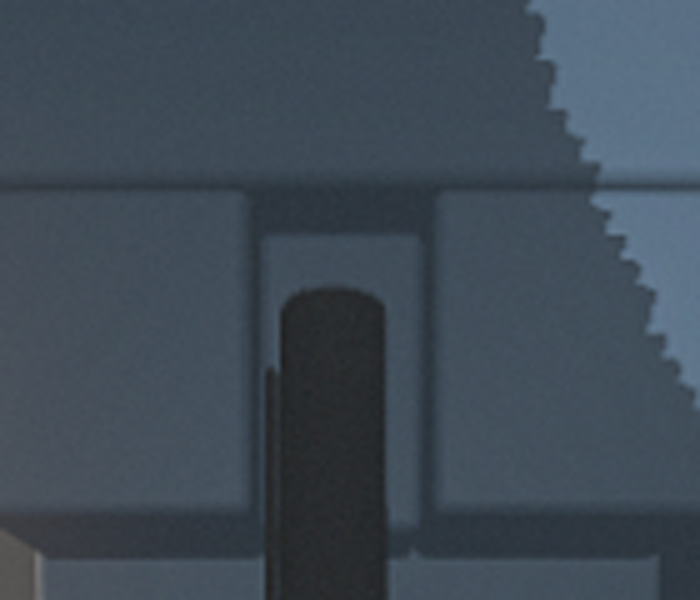

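The pen's end is at row 67, so y≈+66 mm. It lies inside the groove about 1 mm off centre and nearly flat. I'll press it down the last 5 mm.

```bash
python3 shift.py '[[0,0,0,-0.0005,0.0005,0.0025,0],[0,0,0,-0.0009,0.001,0.0049,0],[0,0,0,-0.0009,0.001,0.0049,0],[0,0,0,-0.0009,0.001,0.0049,0]]';python3 st.py
```

```text
clock: 8.52
tcp_pos: [0.4771, -0.1485, 0.0378]
eef_rot: [-0.066, 0.62, 0.78, 0.053]
contact_force: [-0.4, 0.6, 0.9]
finger_gap: 0.0102
grasp_force: 19.5
groove xyz mm [  1.1 -28.9  37.8] tilt to +y deg 9.7 to x 0.0 F case [-0.3  0.7  0.9] gap 0.0102 t 8.525
```

```bash
python3 shift.py '[[0,0,0,-0.0002,0,0.0015,0],[0,0,0,-0.0004,0,0.0025,0],[0,0,0,-0.0004,0,0.0025,0]]';python3 st.py; python3 st.py
```

```text
clock: 8.9
tcp_pos: [0.4773, -0.1485, 0.0355]
eef_rot: [-0.066, 0.62, 0.78, 0.053]
contact_force: [-0.2, -0.9, 2.1]
finger_gap: 0.0104
grasp_force: 19.5
groove xyz mm [  1.4 -29.   35.5] tilt to +y deg 9.7 to x 0.0 F case [-0.4 -0.8  2.1] gap 0.0104 t 8.9
groove xyz mm [  1.4 -29.   35.5] tilt to +y deg 9.7 to x 0.0 F case [-0.4 -0.8  2.1] gap 0.0104 t 8.9
```

```bash
python3 shift.py '[[0,0,0,-0.0002,0,0.001,0],[0,0,0,-0.0003,0,0.002,0],[0,0,0,-0.0003,0,0.002,0]]';python3 st.py
python3 - <<'E'
from h import *
c=env.camera_info("wrist");im=env.capture("wrist");cv2.imwrite("pics/w6.png",im)
# pen edges in columns along its visible length (width tells range)
for v in range(60,215,10):
    d=(im[v,225:290].max(1)<56);x=np.where(d)[0]+225
    print(v,(x.min(),x.max(),len(x)) if len(x) else None,end="; ")
G=np.array([.4694,-.1206,0]);Rz=Ro.from_euler("z",np.radians(13.2)).as_matrix()
for y in(.075,.07,.065,.06,.045,.03,0):print(y,[proj(c,G+Rz@np.array([x,y,.043])).round(1).tolist() for x in(-.0055,.0055)])
E
```

```text
clock: 9.28
tcp_pos: [0.4781, -0.1483, 0.0336]
eef_rot: [-0.066, 0.619, 0.781, 0.053]
contact_force: [1.0, -1.7, 3.5]
finger_gap: 0.0104
grasp_force: 21.0
groove xyz mm [  2.2 -29.   33.6] tilt to +y deg 9.7 to x 0.1 F case [ 0.6 -1.8  3.5] gap 0.0104 t 9.275
60 None; 70 (np.int64(245), np.int64(266), 22); 80 (np.int64(242), np.int64(266), 24); 90 (np.int64(242), np.int64(266), 24); 100 (np.int64(242), np.int64(266), 25); 110 (np.int64(242), np.int64(266), 25); 120 (np.int64(242), np.int64(266), 24); 130 (np.int64(242), np.int64(266), 24); 140 (np.int64(242), np.int64(266), 24); 150 (np.int64(245), np.int64(266), 22); 160 (np.int64(245), np.int64(266), 22); 170 (np.int64(246), np.int64(266), 21); 180 (np.int64(246), np.int64(266), 21); 190 (np.int64(246), np.int64(266), 21); 200 (np.int64(246), np.int64(266), 21); 210 (np.int64(246), np.int64(266), 21); 0.075 [[237.9, 33.8], [263.2, 33.8]]
0.07 [[238.0, 45.7], [263.2, 45.6]]
0.065 [[238.1, 57.5], [263.2, 57.4]]
0.06 [[238.1, 69.3], [263.2, 69.2]]
0.045 [[238.4, 104.1], [263.2, 104.1]]
0.03 [[238.7, 138.3], [263.1, 138.2]]
0 [[239.3, 204.1], [263.1, 204.1]]
```

```bash
python3 shift.py '[[0,0,0,0,-0.0015,0,0],[0,0,0,0,-0.0015,0,0],[0,0,0,0,-0.0015,0,0.024],[0,0,0,0,-0.0015,0,0.024],[0,0,0,0,-0.0015,0,0.024]]';python3 st.py
python3 - <<'E'
from h import *
c=env.camera_info("wrist");im=env.capture("wrist");cv2.imwrite("pics/w7.png",im)
for v in list(range(56,76,2))+[100,150,190]:
    d=(im[v,225:290].max(1)<56);x=np.where(d)[0]+225
    print(v,(x.min(),x.max(),len(x)) if len(x) else None,end="; ")
E
```

```text
clock: 9.95
tcp_pos: [0.4774, -0.1477, 0.0338]
eef_rot: [-0.066, 0.619, 0.781, 0.054]
contact_force: [6.0, 0.4, 3.6]
finger_gap: 0.0236
grasp_force: 2.7
groove xyz mm [  1.6 -28.2  33.8] tilt to +y deg 9.7 to x 0.2 F case [ 5.9 -0.9  3.6] gap 0.0236 t 9.95
56 None; 58 None; 60 None; 62 None; 64 (np.int64(252), np.int64(263), 12); 66 (np.int64(247), np.int64(267), 21); 68 (np.int64(246), np.int64(268), 23); 70 (np.int64(246), np.int64(268), 23); 72 (np.int64(246), np.int64(267), 22); 74 (np.int64(246), np.int64(268), 23); 100 (np.int64(243), np.int64(268), 26); 150 (np.int64(247), np.int64(267), 21); 190 (np.int64(247), np.int64(267), 21);
```

```bash
python3 shift.py '[[0,0,0,0,0.001,0,0.018],[0,0,0,0,0.001,0,0.018],[0,0,0,0,0.001,0,0.018]]';python3 st.py
```

```text
clock: 10.38
tcp_pos: [0.4758, -0.148, 0.0331]
eef_rot: [-0.067, 0.62, 0.78, 0.053]
contact_force: [1.0, 0.3, 3.8]
finger_gap: 0.0177
grasp_force: 1.5
groove xyz mm [  0.  -28.2  33.1] tilt to +y deg 9.8 to x -0.1 F case [1.  0.  3.8] gap 0.0177 t 10.375
```

```bash
python3 shift.py '[[0,0,0,0.0009,0,-0.005,0.018],[0,0,0,0.0017,0,-0.0099,0.018],[0,0,0,0.0017,0,-0.0099,0.018]]';python3 st.py;python3 - <<'E'
from h import *
c=env.camera_info("wrist");im=env.capture("wrist");cv2.imwrite("pics/w8.png",im)
for v in list(range(56,90,4))+[100,150,190]:
    d=(im[v,225:290].max(1)<56);x=np.where(d)[0]+225
    print(v,(x.min(),x.max(),len(x)) if len(x) else None,end="; ")
G=np.array([.4694,-.1206,0]);Rz=Ro.from_euler("z",np.radians(13.2)).as_matrix()
for y in(.07,.065,.06,0):print(y,[proj(c,G+Rz@np.array([x,y,.0375])).round(1).tolist() for x in(-.0055,.0055)])
E
```

```text
clock: 10.75
tcp_pos: [0.4759, -0.1483, 0.0434]
eef_rot: [-0.067, 0.62, 0.78, 0.053]
contact_force: [-0.3, 0.1, 0.5]
finger_gap: 0.0178
grasp_force: 0.0
groove xyz mm [  0.  -28.5  43.4] tilt to +y deg 9.8 to x -0.0 F case [-0.3  0.1  0.5] gap 0.0178 t 10.75
56 None; 60 None; 64 None; 68 None; 72 (np.int64(251), np.int64(269), 19); 76 (np.int64(250), np.int64(270), 21); 80 (np.int64(250), np.int64(270), 21); 84 (np.int64(250), np.int64(270), 21); 88 (np.int64(247), np.int64(270), 23); 100 (np.int64(247), np.int64(270), 23); 150 (np.int64(250), np.int64(270), 21); 190 (np.int64(251), np.int64(270), 20); 0.07 [[244.3, 59.6], [266.7, 59.6]]
0.065 [[244.4, 70.1], [266.7, 70.0]]
0.06 [[244.5, 80.5], [266.6, 80.4]]
0 [[245.2, 200.3], [266.5, 200.2]]
```

The pen is released and lies in the groove, with its end at y≈+65 mm and about 2 mm off centre. I'll lift clear, level the tool and check both ends.

```bash
python3 shift.py '[[0,0,0,0.007,0,-0.04,0.018],[0,0,0,0.014,0,-0.08,0.018],[0,-0.08,0,0.0,0,-0.13,0.01],[0,-0.17,0,-0.03,0,-0.18,0.0],[0,-0.17,0,-0.07,0,-0.19,0],[0,-0.17,0,-0.07,0,-0.19,0],[0,-0.17,0,-0.07,0,-0.19,0]]';python3 st.py;python3 - <<'E'
from h import *
c=env.camera_info("wrist");im=env.capture("wrist");cv2.imwrite("pics/w9.png",im)
G=np.array([.4694,-.1206,0]);Rz=Ro.from_euler("z",np.radians(13.2)).as_matrix()
for y in np.arange(.08,-.081,-.01):
    p=proj(c,G+Rz@np.array([0,y,.0375]));v=int(round(p[1]));u=int(round(p[0]))
    if 0<=v<384:
        d=(im[v,u-12:u+13].max(1)<56);x=np.where(d)[0]-12;q=proj(c,G+Rz@np.array([.01,y,.0375]))[0]-p[0]
        print(round(y,3),v,u,(x.min()/q*10,x.max()/q*10) if len(x) else None, im[v,u].tolist())
E
```

```text
clock: 11.68
tcp_pos: [0.4986, -0.246, 0.2178]
eef_rot: [-0.001, 0.622, 0.783, -0.0]
contact_force: [0.1, 0.8, -0.2]
finger_gap: 0.0001
grasp_force: 0.0
groove xyz mm [-2.000e-01 -1.288e+02  2.178e+02] tilt to +y deg 0.1 to x -0.1 F case [ 0.3  0.8 -0.2] gap 0.0001 t 11.675
0.04 10 256 (np.float64(-3.944857975262588), np.float64(6.903501456709529)) [47, 44, 43]
0.03 21 256 (np.float64(-2.984169098373186), np.float64(5.968338196746372)) [48, 46, 43]
0.02 32 256 None [97, 97, 94]
0.01 43 256 (np.float64(-3.0363444949909164), np.float64(6.072688989981833)) [51, 48, 47]
0.0 53 257 (np.float64(-4.083952925875191), np.float64(4.083952925875191)) [54, 52, 50]
-0.01 64 257 (np.float64(-4.119895735768908), np.float64(4.119895735768908)) [52, 50, 50]
-0.02 74 257 (np.float64(-4.156271123064651), np.float64(4.156271123064651)) [54, 53, 52]
-0.03 84 257 (np.float64(-4.193063503767293), np.float64(4.193063503767293)) [53, 52, 49]
-0.04 94 257 (np.float64(-4.230258256184977), np.float64(4.230258256184977)) [57, 56, 56]
-0.05 104 257 (np.float64(2.133920821292061), np.float64(3.2008812319380913)) [55, 56, 56]
-0.06 114 257 None [58, 58, 58]
-0.07 123 257 None [94, 85, 76]
-0.08 133 257 None [96, 87, 80]
```

Both ends lie inside the groove, from about y=+65 to -68 mm. Next is the lid: I'll turn 90° with the fingers shut, go behind it and lower.

```bash
python3 shift.py '[[0,0,-0.17,0.014,0.022,0,0],[0,0,-0.34,0.028,0.044,0,0],[0,0,-0.51,0.042,0.066,0,0],[0,0,-0.68,0.056,0.088,0,0],[0,0,-0.85,0.070,0.110,0,0],[0,0,-1.02,0.084,0.132,0,0],[0,0,-1.19,0.098,0.154,0,0],[0,0,-1.36,0.112,0.176,0,0],[0,0,-1.57,0.129,0.200,0,0],[0,0,-1.57,0.129,0.200,0.0,0],[0,0,-1.57,0.129,0.200,0.05,0],[0,0,-1.57,0.129,0.200,0.103,0],[0,0,-1.57,0.129,0.200,0.103,0]]';python3 st.py;python3 -c "
from h import *
print(np.round(env.read_state()['joint_positions'],2))"
```

```text
clock: 13.35
tcp_pos: [0.6589, -0.0753, 0.1099]
eef_rot: [-0.007, -0.113, 0.994, 0.001]
contact_force: [-0.6, 0.0, -0.1]
finger_gap: 0.0003
grasp_force: 0.0
groove xyz mm [194.9   0.8 109.9] tilt to +y deg 0.2 to x -0.8 F case [-0.5  0.2 -0.1] gap 0.0003 t 13.35
[-0.24  0.59  0.39  1.67 -0.26  0.95  2.04]
```

```bash
python3 shift.py '[[0,0,0,0.013,0,-0.006,0],[0,0,0,0.026,0,-0.012,0],[0,0,0,0.041,0,-0.021,0],[0,0,0,0.056,0,-0.029,0],[0,0,0,0.075,0,-0.036,0],[0,0,0,0.093,0,-0.041,0],[0,0,0,0.105,0,-0.044,0],[0,0,0,0.116,0,-0.0466,0],[0,0,0,0.116,0,-0.0466,0]]';python3 st.py;python3 - <<'E'
from h import *
im=env.capture("scene");cv2.imwrite("pics/s2.png",im);cv2.imwrite("pics/s2z.png",cv2.resize(im[90:240,250:450],(800,600),interpolation=cv2.INTER_CUBIC))
E
```

```text
clock: 14.48
tcp_pos: [0.5507, -0.1025, 0.1627]
eef_rot: [-0.001, -0.113, 0.994, 0.0]
contact_force: [0.7, 0.2, 1.2]
finger_gap: -0.0002
grasp_force: 0.0
groove xyz mm [ 83.3  -1.  162.7] tilt to +y deg 0.0 to x -0.1 F case [0.8 0.1 1.2] gap -0.0002 t 14.475
```

View pics/s2z.png

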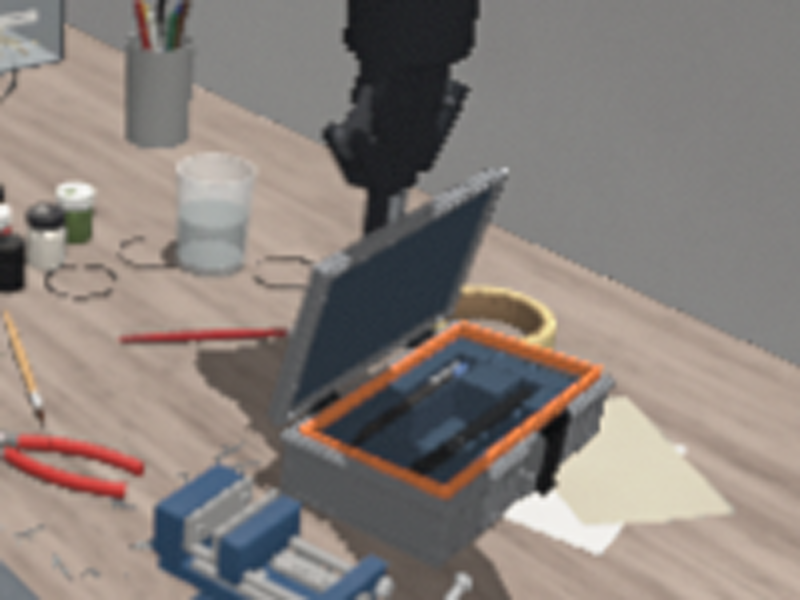

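The view shows the pen lying flat in the front groove and the lid past vertical, swinging over ahead of the fingers. I'll follow it down.

```bash
python3 shift.py '[[0,0,0,0.016,0,0.003,0],[0,0,0,0.032,0,0.0085,0],[0,0,0,0.044,0,0.0125,0],[0,0,0,0.055,0,0.0165,0],[0,0,0,0.065,0,0.0245,0],[0,0,0,0.0745,0,0.0325,0],[0,0,0,0.082,0,0.040,0],[0,0,0,0.0885,0,0.048,0],[0,0,0,0.094,0,0.056,0],[0,0,0,0.0985,0,0.064,0],[0,0,0,0.0985,0,0.064,0]]';python3 st.py
```

```text
clock: 15.9
tcp_pos: [0.4545, -0.1242, 0.0973]
eef_rot: [-0.002, -0.114, 0.994, 0.0]
contact_force: [-0.3, 0.2, 0.5]
finger_gap: 0.0001
grasp_force: 0.0
groove xyz mm [-15.3  -0.1  97.3] tilt to +y deg 0.1 to x -0.2 F case [-0.3  0.2  0.5] gap 0.0001 t 15.9
```

```bash
python3 shift.py '[[0,0,0,0,0,-0.01,0],[0,0,0,0.0095,0,-0.01,0],[0,0,0,0.0095,0,0,0],[0,0,0,0.0095,0,0.005,0],[0,0,0,0.0095,0,0.008,0],[0,0,0,0.0095,0,0.008,0]]';python3 st.py
```

```text
clock: 16.65
tcp_pos: [0.4456, -0.1266, 0.0899]
eef_rot: [-0.002, -0.114, 0.994, 0.0]
contact_force: [-3.4, -0.6, 5.0]
finger_gap: -0.0001
grasp_force: 2.4
groove xyz mm [-24.6  -0.4  89.9] tilt to +y deg 0.1 to x -0.2 F case [-3.4  0.2  5. ] gap -0.0001 t 16.65
```

Contact at 5 N. I'll press on gradually.

```bash
python3 shift.py '[[0,0,0,0,0,0.0015,0],[0,0,0,0,0,0.003,0],[0,0,0,0,0,0.004,0],[0,0,0,0,0,0.004,0]]';python3 st.py
```

```text
clock: 17.15
tcp_pos: [0.4464, -0.1264, 0.0859]
eef_rot: [-0.0, -0.114, 0.994, 0.0]
contact_force: [-0.8, 0.5, 0.5]
finger_gap: -0.0003
grasp_force: 0.1
groove xyz mm [-23.7  -0.4  85.9] tilt to +y deg 0.0 to x -0.1 F case [-0.7  0.7  0.5] gap -0.0003 t 17.15
```

```bash
python3 shift.py '[[0,0,0,0,0,0.0015,0],[0,0,0,0,0,0.0025,0],[0,0,0,0,0,0.0025,0]]';python3 st.py
```

```text
clock: 17.52
tcp_pos: [0.4468, -0.1264, 0.0845]
eef_rot: [-0.0, -0.114, 0.994, 0.0]
contact_force: [-4.4, 0.7, 10.6]
finger_gap: 0.0003
grasp_force: 5.1
groove xyz mm [-23.3  -0.5  84.5] tilt to +y deg 0.0 to x -0.0 F case [-4.1  1.7 10.6] gap 0.0003 t 17.525
```

```bash
python3 shift.py '[[0,0,0,0,0,0.001,0],[0,0,0,0,0,0.002,0],[0,0,0,0,0,0.002,0]]';python3 st.py; python3 shift.py '[[0,0,0,0,0,-0.006,0],[0,0,0,0,0,-0.012,0],[0,0,0,0,0,-0.012,0],[0,0,0,0,0,-0.012,0],[0,0,0,0,0,-0.006,0],[0,0,0,0,0,-0.0035,0],[0,0,0,0,0,-0.0035,0]]';python3 st.py
```

```text
clock: 17.9
tcp_pos: [0.4468, -0.1264, 0.0842]
eef_rot: [-0.001, -0.114, 0.994, 0.001]
contact_force: [-9.9, 1.4, 25.4]
finger_gap: -0.0002
grasp_force: 12.8
groove xyz mm [-23.3  -0.5  84.2] tilt to +y deg 0.1 to x -0.1 F case [-9.3  3.6 25.4] gap -0.0002 t 17.9
clock: 18.77
tcp_pos: [0.4464, -0.1262, 0.0852]
eef_rot: [-0.001, -0.114, 0.994, 0.0]
contact_force: [-1.1, 0.5, 4.9]
finger_gap: -0.0003
grasp_force: 2.2
groove xyz mm [-23.6  -0.2  85.2] tilt to +y deg 0.1 to x -0.1 F case [-1.   0.8  4.9] gap -0.0003 t 18.775
```

```bash
python3 shift.py '[[0,0,0,0,0,-0.03,0],[0,0,0,0,0,-0.08,0],[0,0,0,0,0,-0.13,0],[0,0,0,0,0,-0.13,0],[0,0,0,0,0,-0.13,0]]';python3 - <<'E'
import st
from h import *
# lid outer face top height: pad/lid edges by rays; check bystanders unchanged between first and last pictures
for n in("scene","top"):
    a=cv2.imread(f"pics/{n}0.png");b=env.capture(n);cv2.imwrite(f"pics/{n}9.png",b)
    d=(cv2.absdiff(cv2.GaussianBlur(a,(5,5),0),cv2.GaussianBlur(b,(5,5),0)).max(2)>40).astype(np.uint8)
    k,l,s,c=cv2.connectedComponentsWithStats(d)
    print(n,[x.tolist() for x in s[1:] if x[4]>12])
# front lid edge in the scene: expected lines for shut (0.007) and uncaught (0.04)
c=env.camera_info("scene");G=np.array([.4694,-.1206,0]);Rz=Ro.from_euler("z",np.radians(13.2)).as_matrix()
g=cv2.cvtColor(cv2.imread("pics/scene9.png"),6).astype(int)
for y in(.08,.05,-.05,):
    for f in(.007,.04,.09):
        p=proj(c,G+Rz@np.array([.077-118e-3*np.cos(f)+.014*np.sin(f),y,.052+.118*np.sin(f)+.014*np.cos(f)]));print(y,f,p.round(1),end=" ")
    u,v=p.astype(int);print("col",u,"rows",v-4,g[v-4:v+20,u].tolist())
E
```

```text
clock: 19.4
tcp_pos: [0.4463, -0.1261, 0.2147]
eef_rot: [-0.0, -0.114, 0.993, 0.0]
contact_force: [0.3, 0.4, -0.1]
finger_gap: 0.0004
grasp_force: 0.0
groove xyz mm [-2.370e+01 -1.000e-01  2.147e+02] tilt to +y deg 0.0 to x -0.0 F case [ 0.3  0.3 -0.1] gap 0.0004 t 19.4
scene [[0, 0, 41, 29, 630], [385, 0, 60, 65, 2532], [0, 36, 125, 275, 13491], [375, 65, 47, 80, 1979], [288, 136, 115, 80, 4056], [184, 191, 10, 41, 191], [365, 220, 68, 70, 1989], [324, 292, 54, 31, 965], [449, 299, 39, 19, 373], [491, 313, 16, 9, 64], [406, 320, 55, 39, 1055], [473, 361, 12, 8, 51], [492, 374, 11, 10, 44]]
top [[294, 179, 73, 45, 1983], [188, 198, 10, 10, 57], [328, 215, 32, 10, 97], [361, 215, 5, 8, 16], [293, 214, 118, 170, 7914], [306, 224, 23, 39, 571], [355, 226, 9, 16, 70], [88, 280, 13, 10, 98], [0, 296, 154, 88, 6889], [242, 302, 28, 21, 455], [12, 348, 5, 5, 20], [25, 348, 8, 10, 62], [260, 352, 33, 23, 453], [300, 352, 23, 13, 177], [321, 366, 5, 8, 27]]
0.08 0.007 [367.8 206.7] 0.08 0.04 [367.8 205.2] 0.08 0.09 [367.7 203. ] col 367 rows 198 [75, 84, 82, 80, 80, 80, 84, 113, 139, 138, 115, 119, 128, 107, 89, 112, 115, 93, 85, 84, 86, 86, 83, 83]
0.05 0.007 [374.3 201.6] 0.05 0.04 [374.4 200.2] 0.05 0.09 [374.4 198. ] col 374 rows 193 [20, 21, 41, 70, 80, 80, 80, 80, 81, 84, 85, 84, 83, 79, 80, 85, 88, 84, 82, 82, 82, 81, 80, 81]
-0.05 0.007 [394.5 186.1] -0.05 0.04 [394.6 184.7] -0.05 0.09 [394.7 182.6] col 394 rows 178 [145, 144, 139, 141, 144, 146, 145, 146, 139, 115, 108, 100, 90, 108, 120, 105, 86, 85, 91, 94, 94, 93, 91, 85]
```

Changes show only at the arm (and its shadow), the stand's pen and the case. The lid edge at rows 206 and 187 matches the shut angle, so I'm handing in.

```bash
python3 -c "
from station import env
print(env.finish_job())"
```

```text
the job is handed in; nothing more can be done
None
```

The marker lies flat in the front groove, the lid is shut with force and height readings consistent with the catch holding, and nothing else appears moved; the job was handed in at about 19.5 s.

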